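# Seat the webcam on its stand and raise the telescopic mast

### The job

Set up the webcam for a call: put it onto the two pegs of the stand's side tray, all the way down flat, lens facing the same side as the release button, and let go of it. Then take the stand's black grip across its front and back faces so that the button is squeezed in, pull the telescoping mast straight up past its first stop to its second, topmost stop, and finish while still holding it there, with the webcam still seated; leave the other things on the desk alone.

Things in the scene. Friction and masses are not known exactly. Their poses are not given: they have to be found in the camera images.
- cam_stand: Webcam stand, fixed to the desk: black foot 130x150 mm and 14 mm high, a 30 mm square aluminium tube rising to 125 mm, and out of it the telescoping mast with the grip, the release button and the side tray. Origin on the desk surface on the tube's axis; z up, -x is the front (the button's side), the tray lies 120 mm to -y.
- mast (a joint): How far the mast is pulled out, in m: 0 fully down, 0.050 first stop, 0.100 second (topmost) stop, where it is hard against its end. With the button out it is locked at 0 and at the first stop (the catch snaps in there); with the button in it slides freely with about 1 N of friction. There is no catch at the top: let go there, it sinks back to the first stop. Mast and webcam together weigh 0.4 to 0.6 kg.
- release (a joint): Release button travel in m: 0 out, 0.005 fully in (flush with the grip's front face). A spring of 3 N at rest and 6 N fully in pushes it out; the catch is clear from about 0.0035 on.
- grip_center (a point): Centre of the black grip on top of the mast, 160 mm above the desk when the mast is down; rises with the mast. The grip measures 30 mm front to back (x) by 36 mm (y) by 52 mm high (top 26 mm above this point); its axes are those of the stand. The bracket to the tray leaves below it to -y.
- release_face (a point): Centre of the outer face of the release button, a round grey button of 16 mm diameter on the grip's front (-x) face, standing out 5 mm at rest, 4 mm higher than the grip's centre. It is pressed in along the stand's +x.
- tray_top (a point): Middle of the tray's top face, 138 mm above the desk when the mast is down. The tray is 66 mm (x) by 56 mm (y), its axes are those of the stand. Two upright steel pegs with tapered tops stand on it, 12 mm high: a thick one, 10 mm diameter, 17 mm to -x (front) and a thin one, 6 mm, 17 mm to +x.
- webcam_center (a point): Centre of the webcam, a loose box with a white upper and a grey lower half, 56 mm (x, lens direction) by 44 mm (y) by 40 mm high, 0.11 to 0.21 kg, half-way up (20 mm above its underside); z up, the lens looks to -x. Its underside has two holes that fit the pegs with 1.5 mm of play all round, 13.5 mm deep: 13 mm diameter 17 mm to -x and 9 mm diameter 17 mm to +x. Fully seated, this point is 20 mm above tray_top.
- printer_front (a point): Middle of the near face of the fixed office printer, at its foot: 370 mm high, its near face runs 207 mm to either side in y and it reaches back from there. The webcam starts in front of it: swing and carry on the robot's side of it.
- lens (a point): Front of the webcam's black lens barrel (21 mm diameter, standing 6 mm out of its -x face), 34 mm to -x of the webcam's centre and 27 mm above its underside.
- the_mouse_at (a point): Bystander, to be left where it is: black computer mouse, 108x60x36 mm. Point on its middle, 10 mm above its underside.
- stamp_at (a point): Bystander, to be left where it is: wooden rubber stamp, 29x55x73 mm. Point on its middle, 10 mm above its underside.
- vial_at (a point): Bystander, to be left where it is: small capped vial, 24 mm across, 51 mm high. Point on its middle, 10 mm above its underside.
- usb_stick_at (a point): Bystander, to be left where it is: white USB adapter, 86x22x15 mm. Point on its middle, 10 mm above its underside.
Things that resemble listed ones, but are neither listed nor needed, are in the scene too. Of the things that look like the part that bears webcam_center, take the one that is farthest to the robot's left at the start.

How it is judged:
On the way, in this order (a step that is already met when the one before it is completed fails the run):
1. the webcam is fully seated on the pegs, lens to the button's side, and let go, with the mast still down (horizontal distance between webcam_center and tray_top below 0.004 m and z of webcam_center in the frame of tray_top between 0.0175 and 0.0225 m and x of lens in the frame of tray_top below -0.03 m and angle between webcam_center's own z axis and vertical below 0.06 rad and distance between the grasp point and webcam_center above 0.06 m and value of joint mast below 0.008 m), for 0.2 s.
2. the release button is squeezed in while the mast is still down (value of joint release above 0.003 m and value of joint mast below 0.02 m), for 0.05 s.
3. the mast is pulled past its first stop with the fingers on the stand (value of joint mast above 0.055 m and contact force between the fingers and cam_stand above 2 N), for 0.02 s.
At the end, for the whole second after the job is handed in: Mast within 6 mm of its second stop, held by the fingers (over 3 N) with the button over 3 mm in; webcam untouched on its pegs: within 4 mm of the tray's middle, its centre 17.5 to 22.5 mm above the tray, level within 0.06 rad, lens to the front (horizontal distance between webcam_center and tray_top below 0.004 m and z of webcam_center in the frame of tray_top between 0.0175 and 0.0225 m and x of lens in the frame of tray_top below -0.03 m and angle between webcam_center's own z axis and vertical below 0.06 rad and distance between the grasp point and webcam_center above 0.06 m and value of joint mast above 0.094 m and value of joint release above 0.003 m and contact force between the fingers and cam_stand above 3 N); the arm keeps its last pose, push and grip.
It fails at once if a bystander is pushed away (more than 30 mm) (distance of any of the_mouse_at, stamp_at, vial_at, usb_stick_at from where it was at the start of the episode above 0.03 m).
It fails at once if the webcam falls or is tipped over (angle between webcam_center's own z axis and vertical above 0.6 rad).
It also fails if it takes over 48 s, if anything falls off the work surface, if the arm or the gripper's body presses on something with over 40 N, if the wrist force passes 120 N, or if a joint passes its speed limit or range.

### The arm

A 7-joint arm with a two-finger parallel gripper is mounted at the origin on the work surface; the furniture and walls round the work are solid. World frame = base frame: x ahead of the robot, y to its left, z up, the work surface at z = 0. Lengths are in m, angles in rad, forces in N, time in s.
With the tool pointing down it reaches from about 0.425 to 0.875 m from the base axis. Payload 4.7 kg.
Tool frame: the origin (TCP) lies on the centre line of the jaws, within the pads' length; the fingertips stand 19 mm ahead of it and the grasp point (between the pads) is the TCP (ctrl.nose_length is the distance from the TCP to the fingertips, in m); z points along the fingers, x is the direction in which the jaws open and shut, and the axes are right-handed (so a half turn about z gives the same grasp; the last joint's range is limited). The gripper opens to 87 mm and grips with 3 to 60 N. Pads are 19 mm wide; open, the fingers measure 117 mm over their backs; the gripper's body (75 mm by 190 mm) begins 51 mm behind the grasp point.
Start: joints at [-1.305, 0.321, -0.07, 1.45, 0.023, 1.371, -0.057], TCP at [0.162, 0.63, 0.242] pointing down, gripper open.
Joint ranges: [-2.86, 2.86], [-0.3, 2.09], [-1.38, 1.24], [0.06, 2.45], [-1.56, 4.7], [0.09, 2.05], [-2.69, 2.69]. Speed limits (rad/s): [2.57, 2.57, 3.14, 3.14, 3.14, 3.14, 3.14].

### API

Orientations are given as a rotation vector (axis times angle).
In Python, from bench import ctrl gives the robot as it stands. The module is installed in compiled form; this text tells all that it offers.
- The arm moves only by the shell command python3 -m crank 'ROWS' [OPENING] [FORCE]. ROWS is a JSON object of lists of equal length, an entry for each row: "dp": the shift along the tool's x, y, z in cm, a list of three; "delta_rot": the turn, a rotation vector about the tool's x, y, z in rad, a list of three. In form: {"dp": [[x, y, z], ...], "delta_rot": [[rx, ry, rz], ...]}. A call has exactly 8 rows; each row shifts and turns the commanded pose from where the row before left it, along the tool's axes as they then stand; what a row does not reach is not made up. A row lasts 1/10 s, in which the tool goes at most 50 mm and 8.59 degrees, less where a joint would pass 70% of its speed; a pose out of reach is approached as far as the arm can. A call with a gripper value outside its range is refused whole. OPENING is the finger opening in cm, from 0 to 8.7, set as the call begins (- or left out, the last holds). The fingers move at their own pace and stop on an object; FORCE is the grip in N (left out, the last holds). Time passes only in rows, so rows that do not move let the fingers close, or fill a call up. It gives the time, the measured TCP pose, the force and the opening at its end, in the units of the state.
- ctrl.get_state(): the state, without advancing time (a new reading comes with each control period).
- ctrl.get_image(name): name is "scene" or "top" or "wrist"; returns the picture (480x640x3 uint8, blue, green, red); there is no depth.
- ctrl.camera_info(name): a dict with "camera_matrix" (3x3 intrinsics, pixels), "xyz" and "orientation" of the camera in the world. Camera axes: x right, y down, z forward; pixel columns grow to the right and rows downward; lengths in m; the calibration is good to about 2 mm. A picture is of the moment at which its call begins: read the wrist's pose just before it. camera_info takes no time and is no camera call; for the wrist camera it gives the pose at the moment of the call.
- ctrl.close_job(): hands the job in, once; it reports no verdict.
The state is a dict: "time": time; "joint_positions": joint angles; "qd": joint speeds; "joint_torque": joint torques, N m; "position": TCP position; "tool_rot": TCP orientation; "ft_force": force on the tool from outside, world axes, zero at the start; "torque": the same for the moment, N m; "grip_width": opening from 0.0 (shut) to 1.0 (fully open).
Only numpy, scipy, OpenCV 4.12 (cv2) and the standard library are available. Lean on these libraries where they do the work, as an engineer would, in place of code of your own. Each camera call takes 0.05 s, during which the arm holds its last target.

## Working session

There is one attempt and no reset: what is moved stays moved. The work goes in short steps, Python scripts to look and compute and a shell command to move; the robot and the scene stay as the last step left them, time stands still between calls to the robot, and variables do not carry over. Pictures are saved under pics/ and viewed, and the job is handed in when it is done.

```bash
mkdir -p pics; ls
python3 - <<'E'
from bench import ctrl
import cv2
s=ctrl.get_state(); print({k:s[k] for k in ('time','position','tool_rot','grip_width')}, ctrl.nose_length)
for n in ("scene","top","wrist"):
    i=ctrl.camera_info(n); print(n,i)
    cv2.imwrite(f"pics/{n}0.png",ctrl.get_image(n))
E
```

```text
pics
{'time': 0.0, 'position': array([0.16187301, 0.62898742, 0.24047524]), 'tool_rot': array([ 2.48177859e+00,  1.92419364e+00, -2.22659368e-03]), 'grip_width': 0.9967615812974912} 0.019
scene {'camera_matrix': array([[466.50858393,   0.        , 318.46184981],
       [  0.        , 466.50858393, 238.22965574],
       [  0.        ,   0.        ,   1.        ]]), 'xyz': array([ 0.18942218, -0.5150545 ,  0.68461564]), 'orientation': array([-2.24063395,  0.58865331, -0.23217578])}
top {'camera_matrix': array([[583.91937793,   0.        , 314.66436222],
       [  0.        , 583.91937793, 236.8328508 ],
       [  0.        ,   0.        ,   1.        ]]), 'xyz': array([0.31546516, 0.06648443, 1.34911199]), 'orientation': array([-2.13400755,  2.14948182, -0.1473851 ])}
wrist {'camera_matrix': array([[395.46026264,   0.        , 323.55197677],
       [  0.        , 395.46026264, 238.60377169],
       [  0.        ,   0.        ,   1.        ]]), 'xyz': array([0.09099051, 0.64678123, 0.38405224]), 'orientation': array([2.30703444, 1.78791666, 0.24011845])}
```

View pics/scene0.png

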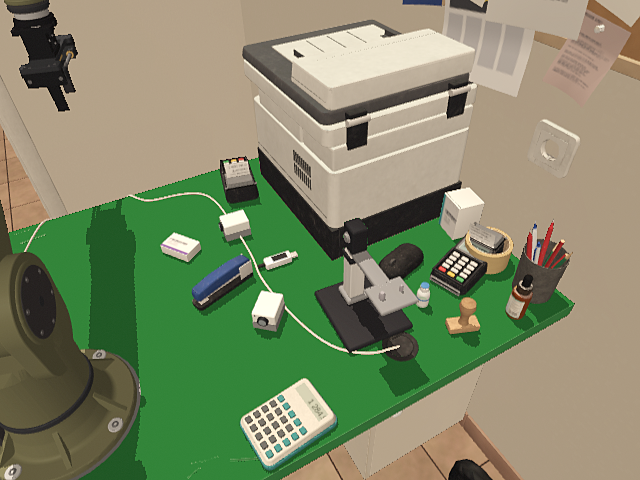

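View pics/top0.png

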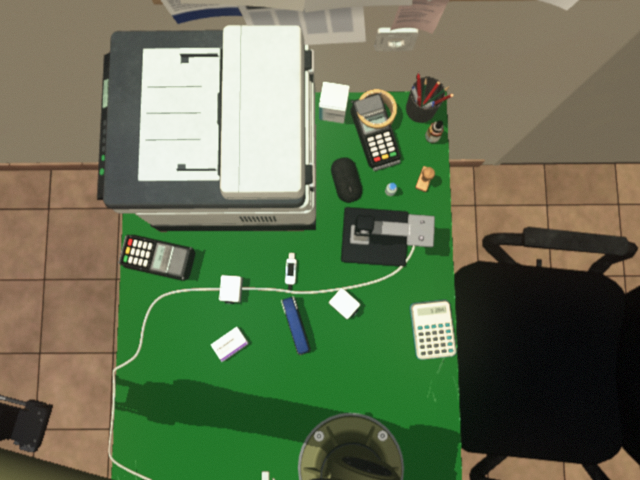

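View pics/wrist0.png

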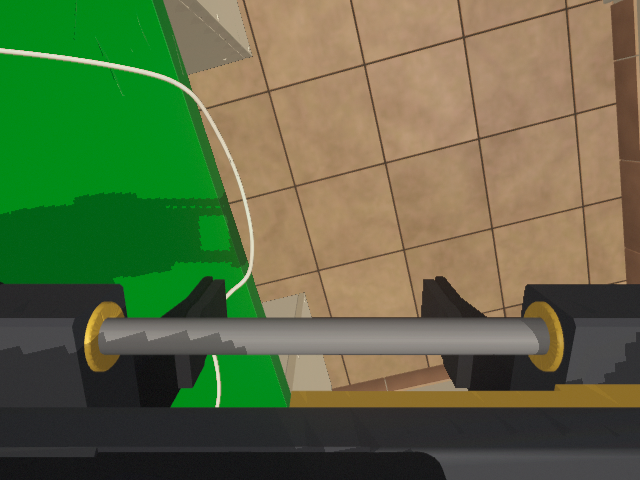

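```bash
cat > h.py <<'E'
import numpy as np, cv2
from bench import ctrl
from scipy.spatial.transform import Rotation as R
def ray(info,px):
    K=info['camera_matrix'];Rm=R.from_rotvec(info['orientation']).as_matrix()
    d=Rm@np.linalg.inv(K)@np.array([px[0],px[1],1.]);return np.array(info['xyz']),d
def atz(info,px,z):
    o,d=ray(info,px);return o+d*(z-o[2])/d[2]
def tri(obs):
    A=np.zeros((3,3));b=np.zeros(3)
    for i,p in obs:
        o,d=ray(i,p);d=d/np.linalg.norm(d);P=np.eye(3)-np.outer(d,d);A+=P;b+=P@o
    x=np.linalg.solve(A,b)
    return x,[proj(i,x)-np.array(p) for i,p in obs]
def proj(info,X):
    Rm=R.from_rotvec(info['orientation']).as_matrix()
    c=info['camera_matrix']@(Rm.T@(np.array(X)-info['xyz']));return c[:2]/c[2]
def crop(img,x0,y0,w,h,f,fn):
    cv2.imwrite(fn,cv2.resize(img[y0:y0+h,x0:x0+w],None,fx=f,fy=f,interpolation=cv2.INTER_CUBIC))
E
python3 - <<'E'
import cv2;from h import crop
import numpy as np
s=cv2.imread('pics/scene0.png');t=cv2.imread('pics/top0.png')
crop(s,150,190,160,150,5,'pics/c1.png')
crop(t,200,260,180,110,4,'pics/c2.png')
crop(t,330,190,120,90,6,'pics/c3.png');crop(s,300,200,140,160,3.7,'pics/c4.png')
E
```

```text
(no output)
```

View pics/c1.png

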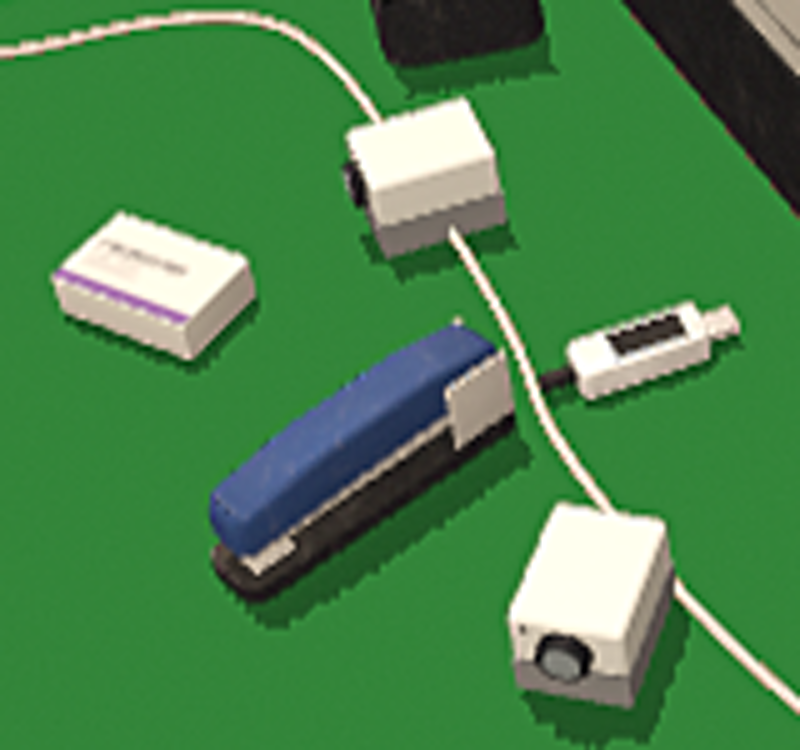

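View pics/c2.png

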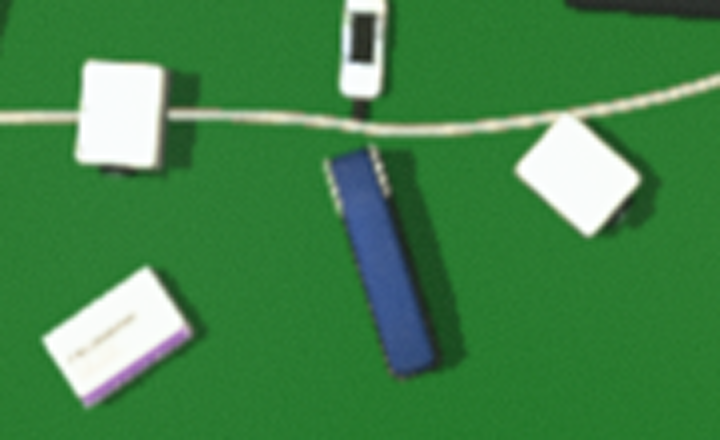

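View pics/c3.png

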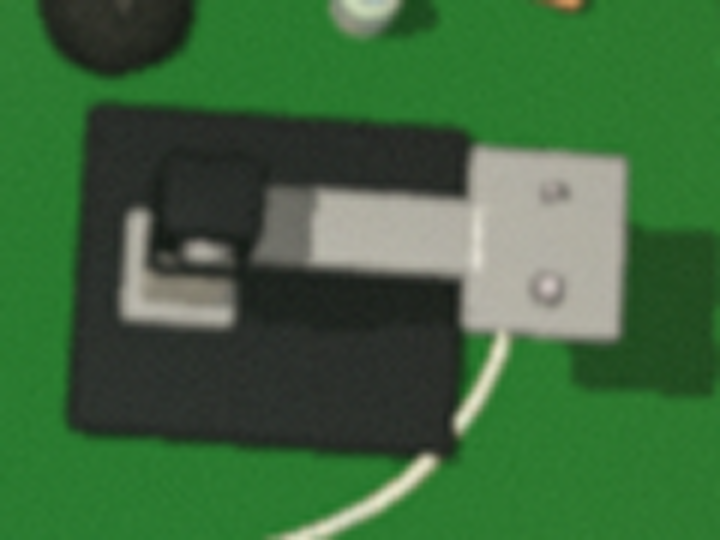

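View pics/c4.png

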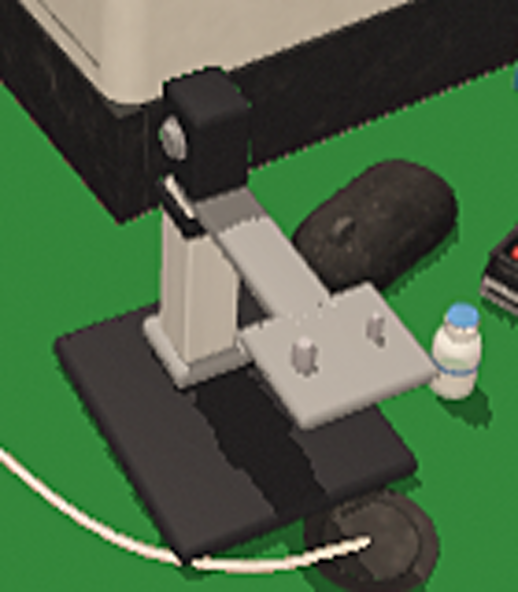

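Run:
```python
from h import *
T=ctrl.camera_info('top');S=ctrl.camera_info('scene')
def run(name,t,s,to,ts):
    P=[]
    for a,b in zip(t,s):
        x,e=tri([(T,(to[0]+a[0]/to[2]-.3,to[1]+a[1]/to[2]-.3)),(S,(ts[0]+b[0]/ts[2]-.3,ts[1]+b[1]/ts[2]-.3))]);P.append(x);print(name,x.round(4),np.abs(e).max().round(1))
    P=np.array(P);print(' mean',P.mean(0).round(4));return P
t=[(85,60),(165,65),(160,170),(76,162)];s=[(465,98),(493,155),(372,195),(347,130)]
P=run('cam',t,s,(200,260,4),(150,190,5))
d=(P[0]+P[1]-P[2]-P[3])/2;print(np.linalg.norm(d),np.degrees(np.arctan2(d[1],d[0])))
# same with z=.04
for i,z in ((T,.04),):
    Q=np.array([atz(T,(200+a/4-.3,260+b/4-.3),.04) for a,b in t]);print(Q.round(4),Q.mean(0));d=(Q[0]+Q[1]-Q[2]-Q[3])/2;e=(Q[0]+Q[3]-Q[1]-Q[2])/2;print(np.linalg.norm(d),np.linalg.norm(e),np.degrees(np.arctan2(d[1],d[0])),np.degrees(np.arctan2(-e[0],e[1])))
Q=np.array([atz(S,(150+a/5-.3,190+b/5-.3),.04) for a,b in s]);print(Q.round(4),Q.mean(0))
t=[(472,146),(627,156),(618,340),(462,328)];s=[(370,285),(437,375),(305,425),(245,342)]
P=run('tray',t,s,(330,190,6),(300,200,3.7))
d=(P[0]+P[1]-P[2]-P[3])/2;e=(P[0]+P[3]-P[1]-P[2])/2;print(np.linalg.norm(d),np.linalg.norm(e),np.degrees(np.arctan2(d[1],d[0])),np.degrees(np.arctan2(-e[0],e[1])))
for z in (.138,):
  for (C,o,c) in ((T,(330,190,6),t),(S,(300,200,3.7),s)):
    Q=np.array([atz(C,(o[0]+a/o[2]-.3,o[1]+b/o[2]-.3),z) for a,b in c]);print(Q.round(4),Q.mean(0))
run('pegs',[(555,188),(547,287)],[(375,316),(304,343)],(330,190,6),(300,200,3.7))
```

```text
cam [0.4235 0.2887 0.0375] 0.1
cam [0.4194 0.2436 0.0389] 0.5
cam [0.3626 0.2452 0.0391] 0.4
cam [0.3678 0.2921 0.0393] 0.6
 mean [0.3933 0.2674 0.0387]
0.056309750448999635 -2.570906620473831
[[0.4235 0.2882 0.04  ]
 [0.4203 0.2432 0.04  ]
 [0.3617 0.2453 0.04  ]
 [0.3665 0.2923 0.04  ]] [0.39298662 0.26723406 0.04      ]
0.057897209115076495 0.04620064147014863 -3.0579910348716486 -4.908564653334667
[[0.4224 0.2856 0.04  ]
 [0.418  0.2424 0.04  ]
 [0.3632 0.2439 0.04  ]
 [0.369  0.2909 0.04  ]] [0.39316737 0.26572209 0.04      ]
tray [ 0.5413 -0.1221  0.1341] 0.1
tray [ 0.5367 -0.1763  0.1326] 0.5
tray [ 0.4726 -0.1712  0.1341] 0.5
tray [ 0.4785 -0.118   0.1283] 0.8
 mean [ 0.5073 -0.1469  0.1322]
0.06369145412920296 0.05398039440803122 -4.126461226740672 -5.541983136021447
[[ 0.5404 -0.1214  0.138 ]
 [ 0.5364 -0.1756  0.138 ]
 [ 0.4714 -0.1701  0.138 ]
 [ 0.476  -0.116   0.138 ]] [ 0.50604238 -0.14577217  0.138     ]
[[ 0.5389 -0.1249  0.138 ]
 [ 0.5326 -0.1794  0.138 ]
 [ 0.4713 -0.1739  0.138 ]
 [ 0.4746 -0.1253  0.138 ]] [ 0.50435634 -0.1508779   0.138     ]
pegs [ 0.5233 -0.148   0.1489] 0.0
pegs [ 0.4894 -0.1446  0.1478] 0.4
 mean [ 0.5063 -0.1463  0.1484]
```

Run:
```python
from h import *
S=ctrl.camera_info('scene');T=ctrl.camera_info('top');W=ctrl.camera_info('wrist')
s=ctrl.get_state();M=R.from_rotvec(s['tool_rot']).as_matrix();print(M.round(3))
print('cam in tool',M.T@(W['xyz']-s['position']), (M.T@R.from_rotvec(W['orientation']).as_matrix()).round(3))
print('printer',atz(S,(335,253),0),atz(S,(258,155),0.0),atz(T,(316,225),0),atz(T,(122,215),.0))
print('yaw toolx',np.degrees(np.arctan2(M[1,0],M[0,0])))
tgt=np.array([.393,.267,.20]);print(M.T@(tgt-s['position'])*100)
```

```text
[[ 0.249  0.968 -0.   ]
 [ 0.968 -0.249 -0.001]
 [-0.001  0.    -1.   ]]
cam in tool [-0.00073584 -0.07303998 -0.14349693] [[ 1.    -0.001  0.   ]
 [ 0.001  0.964  0.265]
 [-0.    -0.265  0.964]]
printer [0.55010913 0.0972672  0.        ] [0.56355925 0.53731792 0.        ] [0.54170295 0.07398744 0.        ] [0.56926897 0.53074906 0.        ]
yaw toolx 75.57363639823784
[-29.30680714  31.40498238   4.11619799]
```

```bash
python3 -m crank '{"dp":[[-3,3.2,0],[-3,3.2,0],[-3,3.2,0],[-3,3.2,0],[-3,3.2,0],[-3,3.2,0],[-3,3.2,0],[-3,3.2,0]],"delta_rot":[[0,0,0],[0,0,0],[0,0,0],[0,0,0],[0,0,0],[0,0,0],[0,0,0],[0,0,0]]}' 8.7 10
python3 - <<'E'
from h import *
s=ctrl.get_state();M=R.from_rotvec(s['tool_rot']).as_matrix()
print(s['time'],s['position'],np.degrees(np.arctan2(M[1,0],M[0,0])),M.T@(np.array([.393,.267,.24])-s['position'])*100)
E
```

```text
time: 0.95
position: [0.3507, 0.3315, 0.2415]
tool_rot: [-2.483, -1.925, -0.0]
ft_force: [1.1, 0.3, 0.1]
grip_width: 1.002
0.95 [0.35071906 0.33150113 0.24146101] 75.5753137601221 [-5.19355885  5.70158498  0.14478155]
```

```bash
python3 -m crank '{"dp":[[-2.6,2.8,0],[-2.6,2.9,0],[0,0,0],[0,0,0],[0,0,0],[0,0,0],[0,0,0],[0,0,0]],"delta_rot":[[0,0,0],[0,0,0],[0,0,-0.09],[0,0,-0.09],[0,0,0],[0,0,0],[0,0,0],[0,0,0]]}'
python3 - <<'E'
from h import *
s=ctrl.get_state();M=R.from_rotvec(s['tool_rot']).as_matrix()
print(s['time'],s['position'],np.degrees(np.arctan2(M[1,0],M[0,0])))
W=ctrl.camera_info('wrist');im=ctrl.get_image('wrist');cv2.imwrite('pics/w1.png',im)
np.save('W1.npy',np.r_[W['xyz'],W['orientation']])
E
```

```text
time: 1.75
position: [0.3922, 0.269, 0.2415]
tool_rot: [2.3, 2.14, -0.0]
ft_force: [0.1, -0.8, -0.1]
grip_width: 1.002
1.75 [0.39220204 0.26895418 0.24152307] 85.87154936375906
```

View pics/w1.png

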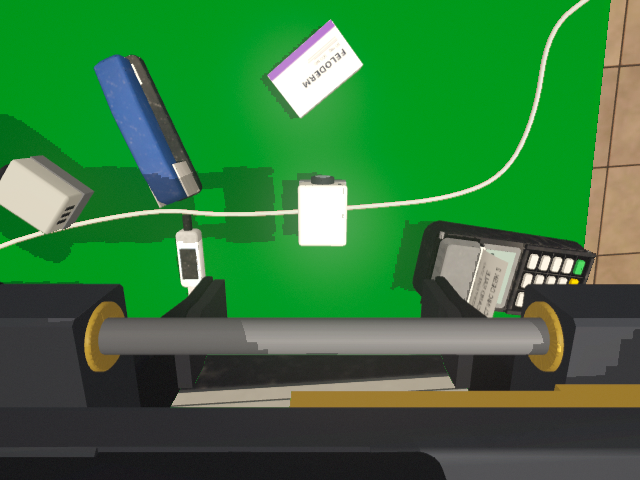

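Run:
```python
from h import *
im=cv2.imread('pics/w1.png');crop(im,270,160,100,100,6,'pics/w1c.png')
```

```text
(no output)
```

View pics/w1c.png

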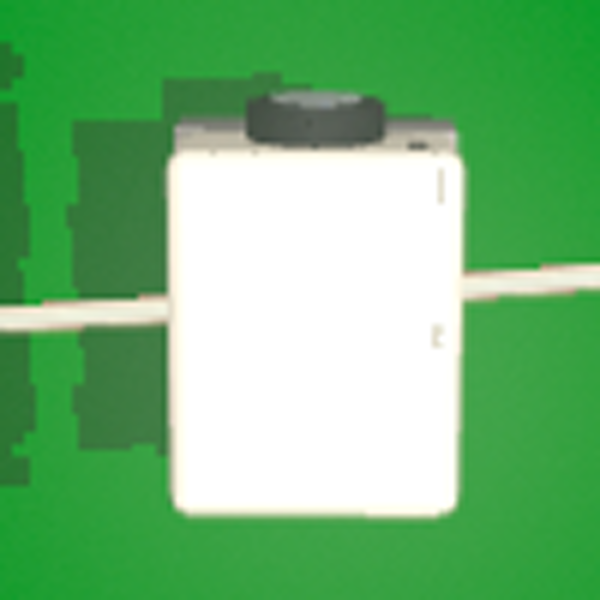

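Run:
```python
from h import *
w=np.load('W1.npy');K=ctrl.camera_info('wrist')['camera_matrix'];W=dict(camera_matrix=K,xyz=w[:3],orientation=w[3:])
c=[(173,514),(457,514),(463,153),(168,153)] # (+x,-y)(+x,+y)(-x,+y)(-x,-y)
p=[(270+a/6-.4,160+b/6-.4) for a,b in c]
Q=np.array([atz(W,q,.04) for q in p]);print(Q.round(4),Q.mean(0))
d=(Q[0]+Q[1]-Q[2]-Q[3])/2;e=(Q[1]+Q[2]-Q[0]-Q[3])/2
print(np.linalg.norm(d),np.linalg.norm(e),np.degrees(np.arctan2(d[1],d[0])),np.degrees(np.arctan2(-e[0],e[1])))
T=ctrl.camera_info('top');t=[(165,65),(85,60),(76,162),(160,170)]
P=np.array([tri([(W,a),(T,(199.7+u/4,259.7+v/4))])[0] for a,(u,v) in zip(p,t)]);print(P.round(4),P.mean(0))
s=ctrl.get_state();M=R.from_rotvec(s['tool_rot']).as_matrix()
print(M.T@(np.r_[Q.mean(0)[:2],.03]-s['position'])*100)
```

```text
[[0.4185 0.2436 0.04  ]
 [0.4217 0.2865 0.04  ]
 [0.3671 0.2905 0.04  ]
 [0.364  0.2478 0.04  ]] [0.39281509 0.26710158 0.04      ]
0.054694278426472565 0.04296005974880722 -4.296880026696527 -4.171497982091218
[[0.4204 0.2435 0.035 ]
 [0.423  0.2876 0.0376]
 [0.3658 0.2902 0.0511]
 [0.3633 0.2467 0.0342]] [0.39312665 0.26699533 0.03946248]
[-0.17791046  0.06925026 21.15430902]
```

```bash
python3 -m crank '{"dp":[[-0.2,0.07,3],[0,0,4],[0,0,4],[0,0,4],[0,0,3],[0,0,2],[0,0,1.1],[0,0,0]],"delta_rot":[[0,0,0],[0,0,0],[0,0,0],[0,0,0],[0,0,0],[0,0,0],[0,0,0],[0,0,0]]}'
python3 -m crank '{"dp":[[0,0,0],[0,0,0],[0,0,0],[0,0,0],[0,0,0],[0,0,0],[0,0,0],[0,0,0]],"delta_rot":[[0,0,0],[0,0,0],[0,0,0],[0,0,0],[0,0,0],[0,0,0],[0,0,0],[0,0,0]]}' 3.5 20
```

```text
time: 2.6
position: [0.3921, 0.2661, 0.0294]
tool_rot: [2.3, 2.14, -0.004]
ft_force: [0.5, 0.5, 0.1]
grip_width: 0.999
time: 3.4
position: [0.393, 0.2668, 0.0307]
tool_rot: [-2.3, -2.14, -0.001]
ft_force: [-0.4, 0.1, 2.0]
grip_width: 0.5
```

```bash
python3 -m crank '{"dp":[[0,0,-1],[0,0,-3],[0,0,-4],[0,0,-5],[0,0,-5],[0,0,-4],[0,0,-1],[0,0,0]],"delta_rot":[[0,0,0],[0,0,0],[0,0,0],[0,0,0],[0,0,0],[0,0,0],[0,0,0],[0,0,0]]}'
python3 -m crank '{"dp":[[-2.5,0.5,0],[-4.5,0.6,0],[-4.5,0.6,0],[-4.5,0.6,0],[-4.5,0.6,0],[-4.5,0.6,0],[-4.5,0.6,0],[-4.5,0.6,0]],"delta_rot":[[0,0,0],[0,0,0],[0,0,0],[0,0,0],[0,0,0],[0,0,0],[0,0,0],[0,0,0]]}'
```

```text
time: 4.2
position: [0.3936, 0.2671, 0.2625]
tool_rot: [-2.3, -2.14, -0.006]
ft_force: [-0.0, 0.4, -1.2]
grip_width: 0.504
time: 5.0
position: [0.4137, -0.0775, 0.2582]
tool_rot: [-2.298, -2.139, 0.005]
ft_force: [1.1, 0.3, -1.0]
grip_width: 0.505
```

Run:
```python
from h import *
s=ctrl.get_state();M=R.from_rotvec(s['tool_rot']).as_matrix()
print(s['time'],s['position'],s['grip_width'],np.degrees(np.arctan2(M[1,0],M[0,0])),M.T@(np.array([.58,-.146,.26])-s['position'])*100)
```

```text
5.0 [ 0.41374815 -0.0774882   0.25820476] 0.5047340825307134 85.90476870411621 [-5.6465216  17.07124719 -0.23872693]
```

```bash
python3 -m crank '{"dp":[[-3,0.5,0],[-2.6,2.5,0],[0,4,0],[0,4,0],[0,4,0],[0,2,0],[0,0,0],[0,0,0]],"delta_rot":[[0,0,0],[0,0,0],[0,0,0],[0,0,0],[0,0,0],[0,0,0],[0,0,0],[0,0,0]]}'
python3 - <<'E'
from h import *
s=ctrl.get_state();M=R.from_rotvec(s['tool_rot']).as_matrix()
print(s['time'],s['position'],np.degrees(np.arctan2(M[1,0],M[0,0])))
W=ctrl.camera_info('wrist');im=ctrl.get_image('wrist');cv2.imwrite('pics/w2.png',im)
np.save('W2.npy',np.r_[W['xyz'],W['orientation']])
E
```

```text
time: 5.8
position: [0.5794, -0.1441, 0.258]
tool_rot: [-2.299, -2.137, 0.007]
ft_force: [-0.9, -0.8, -1.0]
grip_width: 0.501
5.8 [ 0.57942431 -0.1441025   0.25801516] 85.83130459540818
```

View pics/w2.png

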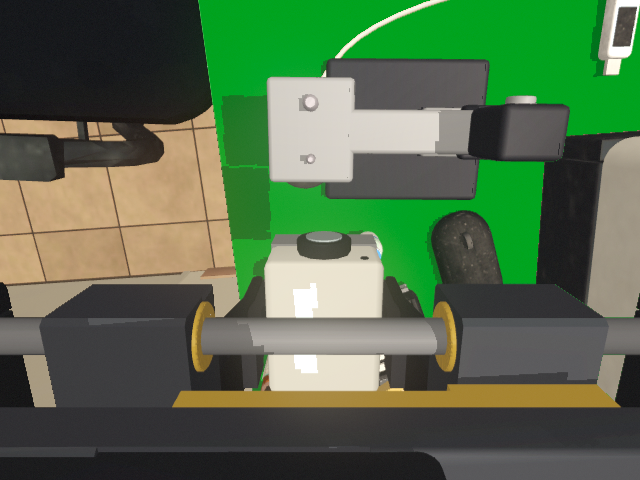

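Run:
```python
from h import *
im=cv2.imread('pics/w2.png');crop(im,255,65,110,130,4.6,'pics/w2a.png');crop(im,460,85,120,85,6,'pics/w2b.png')
```

```text
(no output)
```

View pics/w2a.png

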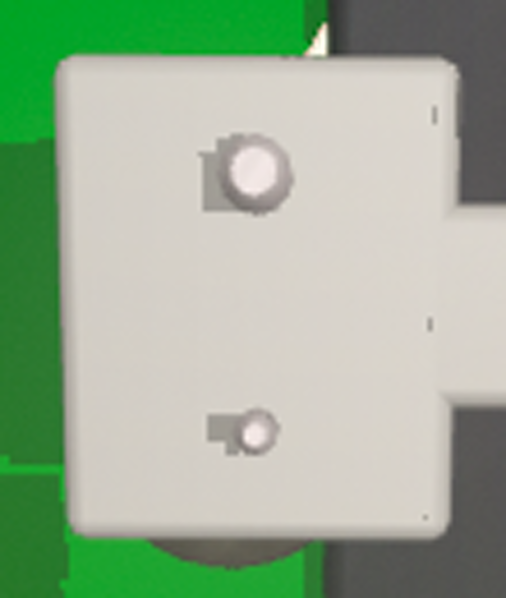

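View pics/w2b.png

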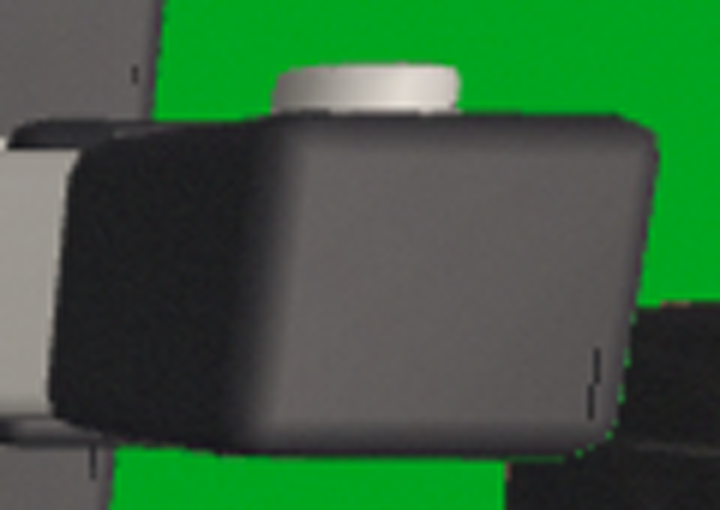

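Run:
```python
from h import *
w=np.load('W2.npy');K=ctrl.camera_info('wrist')['camera_matrix'];W=dict(camera_matrix=K,xyz=w[:3],orientation=w[3:])
T=ctrl.camera_info('top');S=ctrl.camera_info('scene')
px=lambda c,o,f:[(o[0]+a/f-.4,o[1]+b/f-.4) for a,b in c]
def an(Q):
    d=(Q[2]+Q[3]-Q[0]-Q[1])/2;e=(Q[1]+Q[2]-Q[0]-Q[3])/2
    print(Q.round(4).tolist(),Q.mean(0),'len',np.linalg.norm(d),np.linalg.norm(e),'yaw',np.degrees(np.arctan2(d[1],d[0])),np.degrees(np.arctan2(-e[0],e[1])))
p=px([(57,58),(458,60),(448,537),(70,537)],(255,65),4.6)
an(np.array([atz(W,q,.138) for q in p]))
t=px([(618,340),(462,328),(472,146),(627,156)],(330,190),6)
s=px([(305,425),(245,342),(370,285),(437,375)],(300,200),3.7)
an(np.array([tri([(W,a),(T,b)])[0] for a,b in zip(p,t)]))
an(np.array([tri([(W,a),(T,b),(S,c)])[0] for a,b,c in zip(p,t,s)]))
pp=px([(252,172),(254,432)],(255,65),4.6);Q=np.array([atz(W,q,.150) for q in pp]);d=Q[1]-Q[0];print('pegs',Q.round(4),Q.mean(0),np.linalg.norm(d),np.degrees(np.arctan2(d[1],d[0])))
pt=px([(547,287),(555,188)],(330,190),6);ps=px([(304,340),(375,316)],(300,200),3.7)
Q=np.array([tri([(W,a),(S,c)])[0] for a,b,c in zip(pp,pt,ps)]);print('pegs tri',Q.round(4),Q.mean(0))
g=px([(285,118),(655,128),(615,450),(246,450)],(460,85),6)
an(np.array([atz(W,q,.186) for q in g]))
print('button',atz(W,px([(368,66)],(460,85),6)[0],.168))
# held webcam: lens & top corners, relative to tool at z of TCP+0.0095
```

```text
[[0.4718, -0.1722, 0.138], [0.476, -0.1181, 0.138], [0.5402, -0.123, 0.138], [0.5362, -0.1775, 0.138]] [ 0.5060313  -0.14771233  0.138     ] len 0.06449881752599022 0.054470355022825746 yaw -4.503126237397102 -4.335801803232218
[[0.4717, -0.1715, 0.1352], [0.4761, -0.1171, 0.1339], [0.5415, -0.1224, 0.1309], [0.5379, -0.1782, 0.1278]] [ 0.50680658 -0.14731274  0.13193385] len 0.06625722583606941 0.055243544161832074 yaw -5.207244883618853 -4.188836957196231
[[0.472, -0.1717, 0.1354], [0.477, -0.118, 0.1302], [0.541, -0.1222, 0.1344], [0.5365, -0.1769, 0.1335]] [ 0.50664668 -0.14719511  0.13338701] len 0.06445592521316307 0.05442086006762746 yaw -4.208930234933934 -5.01961738843211
pegs [[ 0.4891 -0.1468  0.15  ]
 [ 0.5225 -0.1493  0.15  ]] [ 0.50583128 -0.14801453  0.15      ] 0.03349858587842012 -4.272502146193127
pegs tri [[ 0.4889 -0.1464  0.152 ]
 [ 0.5223 -0.1491  0.1507]] [ 0.50563596 -0.14776492  0.1513508 ]
[[0.5003, -0.0437, 0.186], [0.5035, -0.0118, 0.186], [0.5308, -0.013, 0.186], [0.5284, -0.0458, 0.186]] [ 0.51575739 -0.02857378  0.186     ] len 0.02774781969869604 0.03251021656662247 yaw -3.419695748761186 -4.924953938638465
button [ 0.49570549 -0.02824566  0.168     ]
```

Run:
```python
from h import *
im=cv2.imread('pics/w2.png');crop(im,250,220,150,180,3.3,'pics/w2d.png')
w=np.load('W2.npy');K=ctrl.camera_info('wrist')['camera_matrix'];W=dict(camera_matrix=K,xyz=w[:3],orientation=w[3:])
s=ctrl.get_state();M=R.from_rotvec(s['tool_rot']).as_matrix()
for q in [(266,263),(382,263),(270,390),(379,390)]: print(M.T@(atz(W,q,s['position'][2]+.0095)-s['position']))
print(M.T@(np.array([.5059,-.1478,.22])-s['position'])*100,M)
```

```text
[-0.02098893 -0.02728115 -0.00939133]
[ 0.02028447 -0.02727401 -0.00940487]
[-0.02142975  0.02491992 -0.0095861 ]
[ 0.02110077  0.02491451 -0.0096    ]
[-0.89166496 -7.27589537  3.90669008] [[ 7.28561528e-02  9.97335417e-01 -3.74780953e-03]
 [ 9.97342406e-01 -7.28568680e-02 -5.44816061e-05]
 [-3.27390100e-04 -3.73388005e-03 -9.99992975e-01]]
```

View pics/w2d.png

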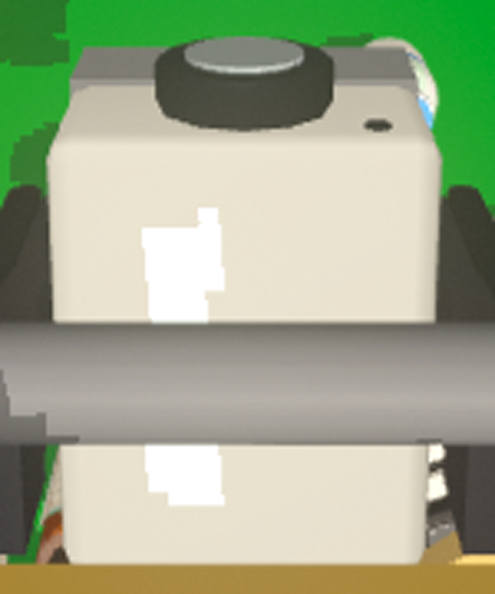

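```bash
python3 -m crank '{"dp":[[-0.2,-2,0],[-0.3,-3,0],[-0.4,-2.3,1],[0,0,2],[0,0,2],[0,0,1],[0,0,0],[0,0,0]],"delta_rot":[[0,0,0],[0,0,0],[0,0,0.004],[0,0,0],[0,0,0],[0,0,0],[0,0,0],[0,0,0]]}'
python3 - <<'E'
from h import *
s=ctrl.get_state();M=R.from_rotvec(s['tool_rot']).as_matrix()
print(s['time'],s['position'],s['ft_force'],np.degrees(np.arctan2(M[1,0],M[0,0])),M[:,2])
print(M.T@(np.array([.5059,-.1478,.169])-s['position'])*100)
for n in('top','scene'):
    im=ctrl.get_image(n);cv2.imwrite(f'pics/{n}1.png',im)
    a=(300,180,170,110,4) if n=='top' else (300,170,150,160,3.7); crop(im,*a,f'pics/{n}1c.png')
E
```

```text
time: 6.65
position: [0.5074, -0.1477, 0.201]
tool_rot: [2.304, 2.135, 0.001]
ft_force: [1.0, -0.7, -1.3]
grip_width: 0.505
6.65 [ 0.50741303 -0.14771883  0.2010288 ] [ 0.95933636 -0.66204684 -1.26191237] 85.64667649871234 [ 5.03739717e-04  3.04244714e-04 -9.99999827e-01]
[-0.02067303 -0.1517848   3.20280033]
```

View pics/scene1c.png

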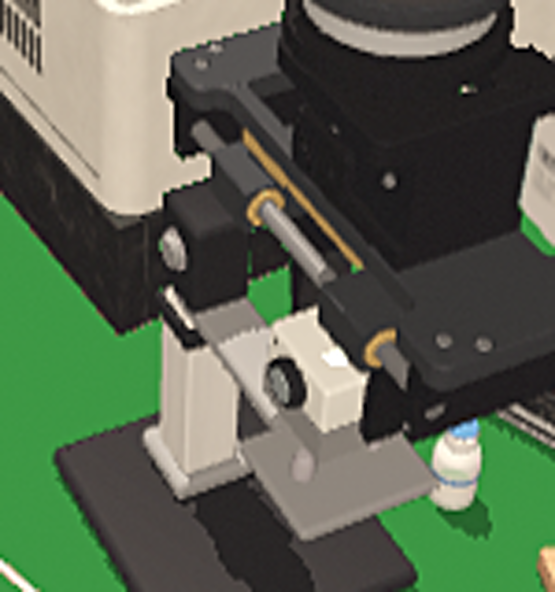

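```bash
python3 -m crank '{"dp":[[0,-0.13,0],[0,0,0.6],[0,0,0.6],[0,0,0.4],[0,0,0.4],[0,0,0.3],[0,0,0],[0,0,0]],"delta_rot":[[0,0,0],[0,0,0],[0,0,0],[0,0,0],[0,0,0],[0,0,0],[0,0,0],[0,0,0]]}'
python3 - <<'E'
from h import *
s=ctrl.get_state();print(s['position'],s['ft_force'],s['torque'])
E
```

```text
time: 7.55
position: [0.5062, -0.1475, 0.1775]
tool_rot: [2.304, 2.136, -0.0]
ft_force: [-0.9, 0.1, -0.8]
grip_width: 0.504
[ 0.50623897 -0.14751835  0.17754986] [-0.87497937  0.11383219 -0.7726512 ] [ 0.01449305  0.03507714 -0.06994091]
```

```bash
python3 -m crank '{"dp":[[0,0,0.3],[0,0,0.3],[0,0,0.2],[0,0,0.1],[0,0,0],[0,0,0],[0,0,0],[0,0,0]],"delta_rot":[[0,0,0],[0,0,0],[0,0,0],[0,0,0],[0,0,0],[0,0,0],[0,0,0],[0,0,0]]}'
python3 - <<'E'
from h import *
s=ctrl.get_state();print(s['position'],s['ft_force'],s['torque'])
im=ctrl.get_image('scene');cv2.imwrite('pics/s2.png',im);crop(im,300,190,140,140,4.2,'pics/s2c.png')
E
```

```text
time: 8.35
position: [0.5061, -0.1475, 0.1688]
tool_rot: [-2.304, -2.135, -0.0]
ft_force: [-2.8, 1.0, 4.4]
grip_width: 0.503
[ 0.50610214 -0.14745849  0.16877222] [-2.80008934  1.0219323   4.35322396] [0.2070115  0.61445902 0.04142056]
```

View pics/s2c.png

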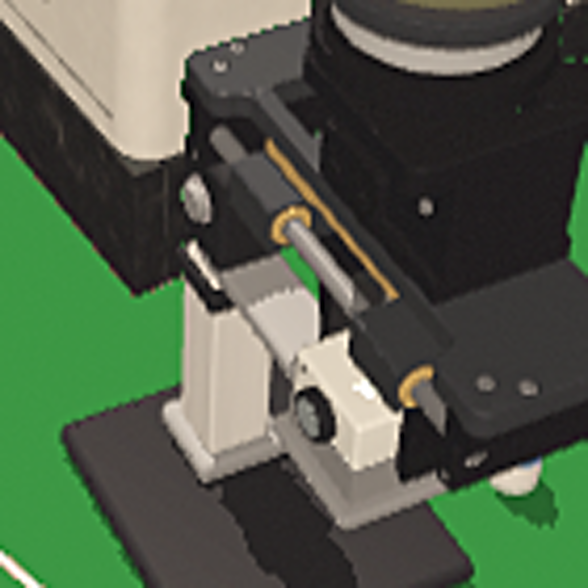

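```bash
python3 -m crank '{"dp":[[0,0,0],[0,0,0],[0,0,0],[0,0,0],[0,0,0],[0,0,0],[0,0,0],[0,0,0]],"delta_rot":[[0,0,0],[0,0,0],[0,0,0],[0,0,0],[0,0,0],[0,0,0],[0,0,0],[0,0,0]]}' 8.0 20
python3 -m crank '{"dp":[[0,0,-1],[0,0,-2],[0,0,-3],[0,0,-4],[0,0,0],[0,2,0],[0,3,0],[0,3,0]],"delta_rot":[[0,0,0],[0,0,0],[0,0,0],[0,0,0],[0,0,0],[0,0,0],[0,0,0],[0,0,0]]}'
python3 -m crank '{"dp":[[0,0,0],[0,0,0],[0,0,0],[0,0,0],[0,0,0],[0,0,0],[0,0,0],[0,0,0]],"delta_rot":[[0,0,0],[0,0,0],[0,0,0],[0,0,0],[0,0,0],[0,0,0],[0,0,0],[0,0,0]]}'
python3 - <<'E'
from h import *
s=ctrl.get_state();print(s['position'],s['ft_force'],s['torque'])
W=ctrl.camera_info('wrist');np.save('W3.npy',np.r_[W['xyz'],W['orientation']])
cv2.imwrite('pics/w3.png',ctrl.get_image('wrist'))
im=ctrl.get_image('scene');cv2.imwrite('pics/s3.png',im);crop(im,300,190,140,140,4.2,'pics/s3c.png')
E
```

```text
time: 9.2
position: [0.5062, -0.1475, 0.1686]
tool_rot: [2.304, 2.136, 0.0]
ft_force: [0.5, -1.1, 0.7]
grip_width: 0.916
time: 10.0
position: [0.5871, -0.1532, 0.2692]
tool_rot: [2.303, 2.137, 0.003]
ft_force: [-0.1, 0.2, 1.7]
grip_width: 0.92
time: 10.8
position: [0.5859, -0.1535, 0.2687]
tool_rot: [-2.304, -2.136, -0.001]
ft_force: [-0.4, 0.2, 0.2]
grip_width: 0.922
[ 0.58591072 -0.15348154  0.26868695] [-0.37991788  0.18408129  0.24176261] [-0.01311353  0.0105002   0.05796408]
```

View pics/s3c.png

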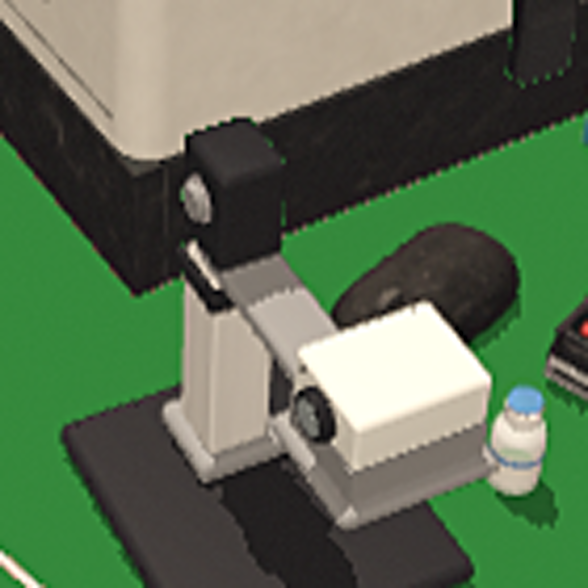

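View pics/w3.png

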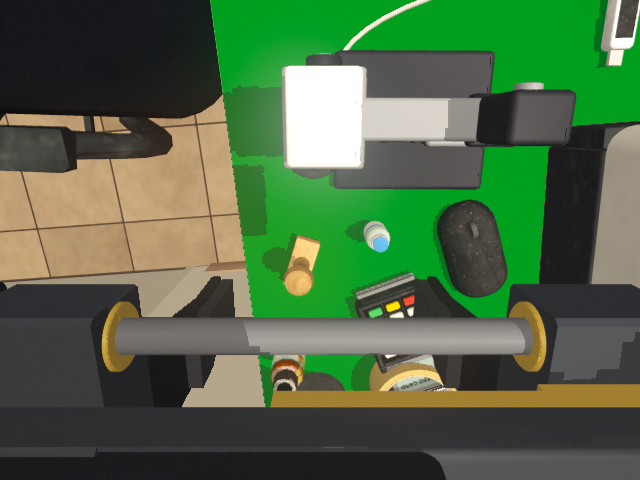

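Run:
```python
from h import *
w=np.load('W3.npy');K=ctrl.camera_info('wrist')['camera_matrix'];W=dict(camera_matrix=K,xyz=w[:3],orientation=w[3:]);S=ctrl.camera_info('scene')
p=[(284,67),(366,67),(362,167),(287,168)] #(-x,-y)(-x,+y)(+x,+y)(+x,-y)
Q=np.array([atz(W,q,.178) for q in p]);print(Q.mean(0),Q.round(4).tolist())
s=[(300+a/4.2-.4,190+b/4.2-.4) for a,b in [(350,468),(298,350),(430,305),(490,380)]]
P=np.array([tri([(W,a),(S,b)])[0] for a,b in zip(p,s)]);print(P.round(4),P.mean(0))
im=cv2.imread('pics/w3.png');crop(im,465,70,120,85,6,'pics/w3b.png')
```

```text
[ 0.50707028 -0.14731768  0.178     ] [[0.4782, -0.1675, 0.178], [0.4816, -0.1227, 0.178], [0.5356, -0.1276, 0.178], [0.5328, -0.1714, 0.178]]
[[ 0.4752 -0.1685  0.1607]
 [ 0.4817 -0.1229  0.1752]
 [ 0.5364 -0.1276  0.1744]
 [ 0.532  -0.1708  0.1769]] [ 0.50631934 -0.14746624  0.17178362]
```

View pics/w3b.png

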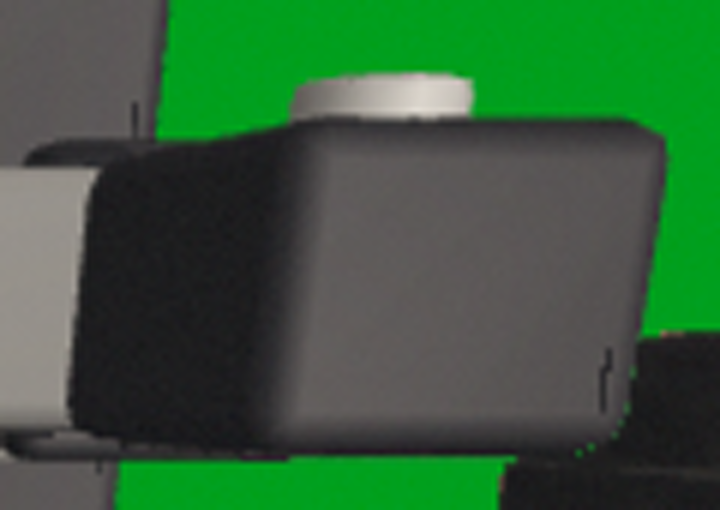

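Run:
```python
from h import *
s=ctrl.get_state();print(s['joint_positions'],s['time'])
w=np.load('W3.npy');K=ctrl.camera_info('wrist')['camera_matrix'];W=dict(camera_matrix=K,xyz=w[:3],orientation=w[3:])
g=[(465+a/6-.4,70+b/6-.4) for a,b in [(303,120),(664,132),(625,452),(268,450)]]
Q=np.array([atz(W,q,.186) for q in g]);print(Q.round(4),Q.mean(0))
s=ctrl.get_state();M=R.from_rotvec(s['tool_rot']).as_matrix()
print(np.degrees(np.arctan2(M[1,0],M[0,0])),M.T@(np.array([.515,-.028,.27])-s['position'])*100)
```

```text
[-0.51728481  0.28592038  0.89658434  1.55461659 -0.22529847  1.40950505
  1.89084609] 10.9
[[ 0.5    -0.0442  0.186 ]
 [ 0.5035 -0.0118  0.186 ]
 [ 0.5315 -0.0128  0.186 ]
 [ 0.5288 -0.0459  0.186 ]] [ 0.5159578  -0.02868595  0.186     ]
85.6613448973026 [11.97776891 -8.02495328 -0.14032358]
```

```bash
python3 -m crank '{"dp":[[0,0,0],[0,0,0],[0,0,0],[0,0,0],[0,0,0],[0,0,0],[0,0,0],[0,0,0]],"delta_rot":[[0,0,0.13],[0,0,0.14],[0,0,0.14],[0,0,0.14],[0,0,0.14],[0,0,0.14],[0,0,0.14],[0,0,0.14]]}'
python3 -m crank '{"dp":[[0,0,0],[0,0,0],[0,0,0],[0,0,0],[0,0,0],[0,0,0],[0,0,0],[0,0,0]],"delta_rot":[[0,0,0.14],[0,0,0.14],[0,0,0.14],[0,0,0.04],[0,0,0],[0,0,0],[0,0,0],[0,0,0]]}'
python3 - <<'E'
from h import *
s=ctrl.get_state();M=R.from_rotvec(s['tool_rot']).as_matrix()
print(s['joint_positions'],s['position'],M[:,2])
print(np.degrees(np.arctan2(M[1,0],M[0,0])),M.T@(np.array([.515,-.028,.27])-s['position'])*100)
E
```

```text
time: 11.7
position: [0.586, -0.1535, 0.2685]
tool_rot: [-3.085, -0.592, -0.0]
ft_force: [0.7, 0.4, -0.1]
grip_width: 0.921
time: 12.5
position: [0.586, -0.1536, 0.2686]
tool_rot: [-3.139, 0.117, -0.0]
ft_force: [-0.6, 0.3, 0.3]
grip_width: 0.92
[-0.69323561  0.38269542  1.17171534  1.55896598 -0.35485225  1.43623317
  0.42600842] [ 0.58596631 -0.15356963  0.26860457] [ 1.55965136e-04  1.99852235e-04 -9.99999968e-01]
-4.270458666200282 [ -8.01195741 -11.9936824   -0.13813981]
```

```bash
python3 -m crank '{"dp":[[-1,-1.5,0],[-1,-1.5,0],[-1,-1.5,0],[-1,-1.5,0],[0,0,0],[0,0,0],[0,0,0],[0,0,0]],"delta_rot":[[0,0,0],[0,0,0],[0,0,0],[0,0,0],[0,0,0],[0,0,0],[0,0,0],[0,0,0]]}'
python3 - <<'E'
from h import *
s=ctrl.get_state();print(s['joint_positions'])
E
```

```text
time: 13.3
position: [0.5507, -0.0919, 0.2686]
tool_rot: [3.138, -0.12, 0.0]
ft_force: [0.7, 0.2, -0.6]
grip_width: 0.92
[-0.92169616  0.20845672  1.19323612  1.67448393 -0.19585427  1.39227787
  0.22250787]
```

```bash
python3 -m crank '{"dp":[[-1,-1.5,0],[-1,-1.5,0],[-1,-1.5,0],[-0.7,-1.2,0],[0,0,0],[0,0,0],[0,0,0],[0,0,0]],"delta_rot":[[0,0,0],[0,0,0],[0,0,0],[0,0,0],[0,0,0],[0,0,0],[0,0,0],[0,0,0]]}'
python3 - <<'E'
from h import *
s=ctrl.get_state();print(s['joint_positions'])
M=R.from_rotvec(s['tool_rot']).as_matrix()
print(s['position'],np.degrees(np.arctan2(M[1,0],M[0,0])),M.T@(np.array([.515,-.028,.164])-s['position'])*100)
W=ctrl.camera_info('wrist');np.save('W4.npy',np.r_[W['xyz'],W['orientation']])
cv2.imwrite('pics/w4.png',ctrl.get_image('wrist'));cv2.imwrite('pics/t4.png',ctrl.get_image('top'))
E
```

```text
time: 14.1
position: [0.5182, -0.0324, 0.2686]
tool_rot: [3.138, -0.121, 0.0]
ft_force: [0.1, -0.7, -0.1]
grip_width: 0.917
[-1.13821459  0.00612979  1.17114181  1.76275702 -0.0045953   1.376316
 -0.04329543]
[ 0.51818513 -0.03240954  0.26857117] -4.4176878453745605 [-0.35348419 -0.42693582 10.45657543]
```

View pics/w4.png

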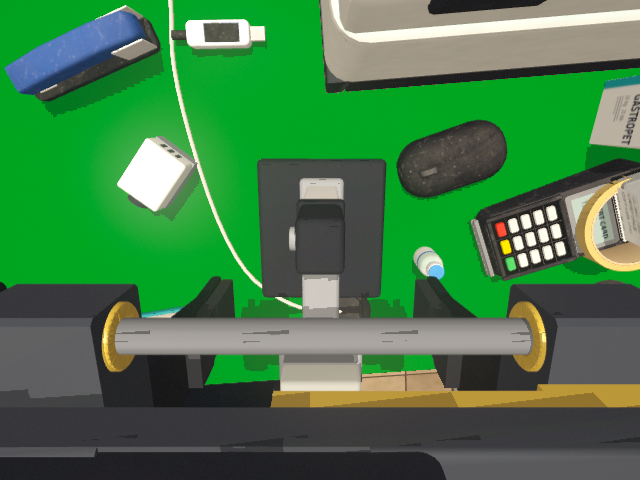

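View pics/t4.png

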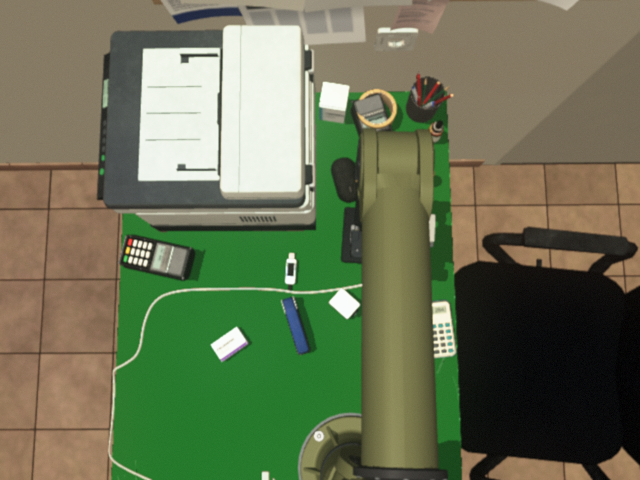

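Run:
```python
from h import *
im=cv2.imread('pics/w4.png');crop(im,270,180,100,110,5.4,'pics/w4c.png')
```

```text
(no output)
```

View pics/w4c.png

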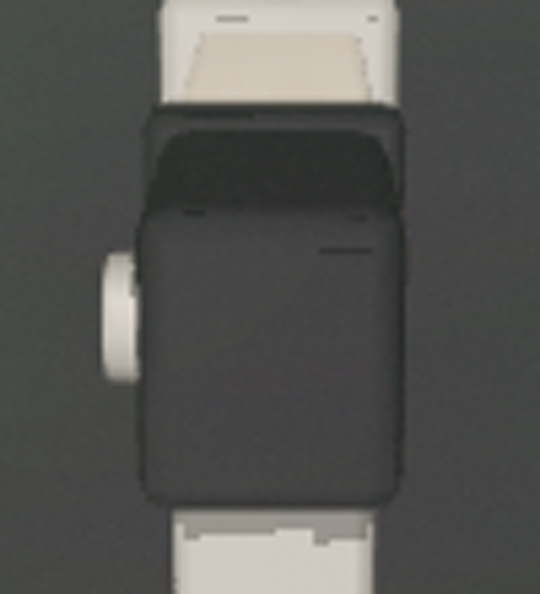

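Run:
```python
from h import *
w=np.load('W4.npy');K=ctrl.camera_info('wrist')['camera_matrix'];W=dict(camera_matrix=K,xyz=w[:3],orientation=w[3:])
g=[(270+a/5.4-.4,180+b/5.4-.4) for a,b in [(138,207),(404,207),(404,505),(139,505)]]
Q=np.array([atz(W,q,.186) for q in g]);print(Q.round(4),Q.mean(0),np.linalg.norm(Q[0]-Q[1]),np.linalg.norm(Q[0]-Q[3]))
s=ctrl.get_state();M=R.from_rotvec(s['tool_rot']).as_matrix()
print(s['position'],M.T@(np.r_[Q.mean(0)[:2],.164]-s['position'])*100)
```

```text
[[ 0.5028 -0.0089  0.186 ]
 [ 0.5315 -0.0111  0.186 ]
 [ 0.5293 -0.0453  0.186 ]
 [ 0.4996 -0.043   0.186 ]] [ 0.51581017 -0.02707451  0.186     ] 0.028795684516289 0.034314131163986294
[ 0.51809898 -0.03199904  0.2685319 ] [-0.26663495 -0.48244006 10.4527617 ]
```

```bash
python3 -m crank '{"dp":[[-0.28,-0.45,1],[0,0,2],[0,0,2],[0,0,2],[0,0,2],[0,0,1],[0,0,0.4],[0,0,0]],"delta_rot":[[0,0,0],[0,0,0],[0,0,0],[0,0,0],[0,0,0],[0,0,0],[0,0,0],[0,0,0]]}'
python3 - <<'E'
from h import *
s=ctrl.get_state();print(s['joint_positions'],s['position'],s['ft_force'])
im=ctrl.get_image('scene');cv2.imwrite('pics/s5.png',im);crop(im,290,150,160,160,3.7,'pics/s5c.png')
E
```

```text
time: 15.0
position: [0.5153, -0.0264, 0.1644]
tool_rot: [3.139, -0.118, -0.001]
ft_force: [-0.4, -0.0, -0.1]
grip_width: 0.917
[-1.06324245  0.15644553  1.1589753   1.91050612 -0.1549931   1.17279457
  0.07661573] [ 0.51534491 -0.02642549  0.16435652] [-0.39159789 -0.03701583 -0.05152566]
```

View pics/s5c.png

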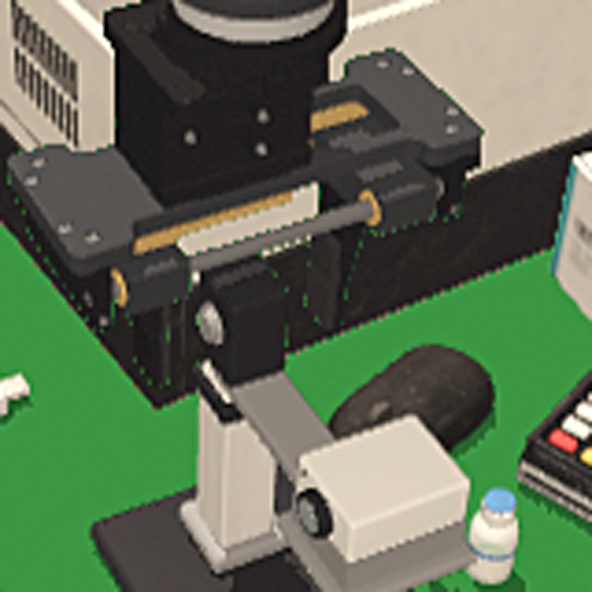

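Fingers straddle the grip, the webcam sits untouched. Close on the grip and button.

```bash
python3 -m crank '{"dp":[[0,0.1,0],[0,0,0],[0,0,0],[0,0,0],[0,0,0],[0,0,0],[0,0,0],[0,0,0]],"delta_rot":[[0,0,0],[0,0,0],[0,0,0],[0,0,0],[0,0,0],[0,0,0],[0,0,0],[0,0,0]]}' 2.5 40
python3 -m crank '{"dp":[[0,0,0],[0,0,0],[0,0,0],[0,0,0],[0,0,0],[0,0,0],[0,0,0],[0,0,0]],"delta_rot":[[0,0,0],[0,0,0],[0,0,0],[0,0,0],[0,0,0],[0,0,0],[0,0,0],[0,0,0]]}'
python3 - <<'E'
from h import *
s=ctrl.get_state();print(s['position'],s['ft_force'],s['torque'],s['grip_width']*87)
im=ctrl.get_image('scene');cv2.imwrite('pics/s6.png',im);crop(im,290,150,160,160,3.7,'pics/s6c.png')
E
```

```text
time: 15.85
position: [0.5163, -0.0275, 0.1646]
tool_rot: [3.139, -0.118, 0.004]
ft_force: [4.2, -0.1, -3.7]
grip_width: 0.343
time: 16.65
position: [0.5163, -0.0275, 0.1646]
tool_rot: [3.139, -0.118, 0.004]
ft_force: [5.3, -0.8, -5.0]
grip_width: 0.339
[ 0.51629761 -0.02746166  0.16463657] [ 5.25865155 -0.77485932 -5.03468672] [-0.08686304 -0.69309603 -0.18446104] 29.515500875348778
```

View pics/s6c.png

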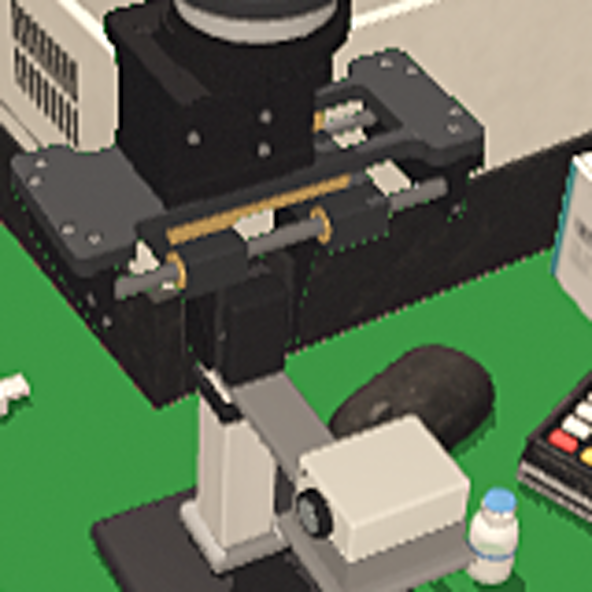

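```bash
python3 -m crank '{"dp":[[0,0,-0.3],[0,0,-0.5],[0,0,-0.7],[0,0,-0.7],[0,0,-0.7],[0,0,-0.6],[0,0,-0.5],[0,0,-0.5]],"delta_rot":[[0,0,0],[0,0,0],[0,0,0],[0,0,0],[0,0,0],[0,0,0],[0,0,0],[0,0,0]]}' - 45
```

```text
time: 17.5
position: [0.5162, -0.0275, 0.2096]
tool_rot: [3.139, -0.118, 0.004]
ft_force: [5.8, 0.4, -6.1]
grip_width: 0.343
```

```bash
python3 -m crank '{"dp":[[0,0,-0.6],[0,0,-0.8],[0,0,-0.8],[0,0,-0.8],[0,0,-0.7],[0,0,-0.6],[0,0,-0.5],[0,0,-0.3]],"delta_rot":[[0,0,0],[0,0,0],[0,0,0],[0,0,0],[0,0,0],[0,0,0],[0,0,0],[0,0,0]]}'
python3 -m crank '{"dp":[[0,0,-0.2],[0,0,-0.2],[0,0,-0.2],[0,0,-0.1],[0,0,0],[0,0,0],[0,0,0],[0,0,0]],"delta_rot":[[0,0,0],[0,0,0],[0,0,0],[0,0,0],[0,0,0],[0,0,0],[0,0,0],[0,0,0]]}'
python3 - <<'E'
from h import *
s=ctrl.get_state();print(s['position'],s['ft_force'],s['torque'],s['grip_width']*87)
im=ctrl.get_image('scene');cv2.imwrite('pics/s7.png',im);crop(im,270,100,200,200,3,'pics/s7c.png')
E
```

```text
time: 18.3
position: [0.5163, -0.0274, 0.2606]
tool_rot: [-3.139, 0.118, -0.004]
ft_force: [6.1, 0.3, -6.0]
grip_width: 0.344
time: 19.1
position: [0.5162, -0.0274, 0.2646]
tool_rot: [3.138, -0.118, 0.005]
ft_force: [15.7, -1.0, -23.5]
grip_width: 0.341
[ 0.51618188 -0.02743187  0.26464944] [ 15.67539296  -0.96100446 -23.54506539] [ 0.05995246 -2.53933965 -0.09448048] 29.69239643291039
```

View pics/s7c.png

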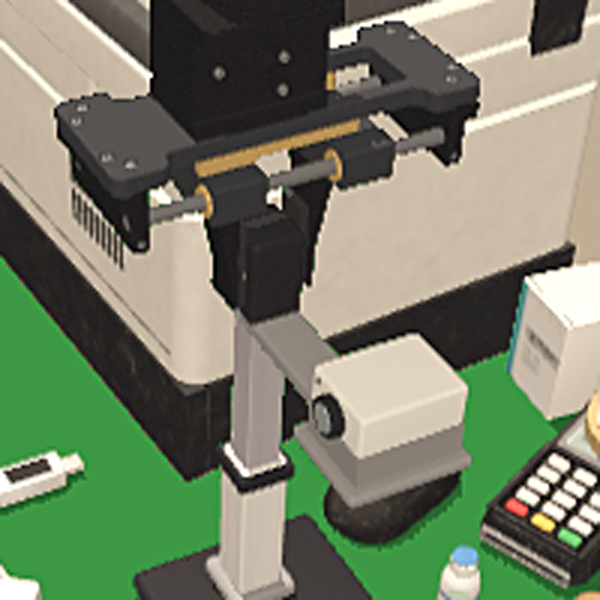

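```bash
python3 -m crank '{"dp":[[0,0,0.15],[0,0,0],[0,0,0],[0,0,0],[0,0,0],[0,0,0],[0,0,0],[0,0,0]],"delta_rot":[[0,0,0],[0,0,0],[0,0,0],[0,0,0],[0,0,0],[0,0,0],[0,0,0],[0,0,0]]}'
python3 - <<'E'
from h import *
s=ctrl.get_state();print(s['position'],s['ft_force'],s['grip_width']*87)
S=ctrl.camera_info('scene');im=ctrl.get_image('scene');cv2.imwrite('pics/s8.png',im)
# expected webcam top corners at mast=0.1, drawn on the picture
c=np.array([.506,-.1477,.278]);a=np.radians(-4.4);ex=np.array([np.cos(a),np.sin(a),0]);ey=np.array([-np.sin(a),np.cos(a),0])
def box(c,hx,hy): return [c+i*hx*ex+j*hy*ey for i,j in((-1,-1),(-1,1),(1,1),(1,-1))]
f=5;x0,y0=360,195;cr=cv2.resize(im[y0:y0+90,x0:x0+90],None,fx=f,fy=f,interpolation=cv2.INTER_CUBIC)
for P in box(c,.028,.022)+box(c-[0,0,.04],.033,.028)[:1]:
    q=((proj(S,P)-[x0,y0]+.5)*f).astype(int);cv2.circle(cr,tuple(int(v) for v in q),4,(0,0,255),1)
cv2.imwrite('pics/s8c.png',cr)
E
```

```text
time: 19.95
position: [0.5162, -0.0274, 0.2646]
tool_rot: [3.139, -0.118, 0.004]
ft_force: [10.6, 0.6, -13.9]
grip_width: 0.34
[ 0.51623902 -0.02743257  0.26461587] [ 10.64480963   0.56740203 -13.89480769] 29.56732842172078
```

View pics/s8c.png

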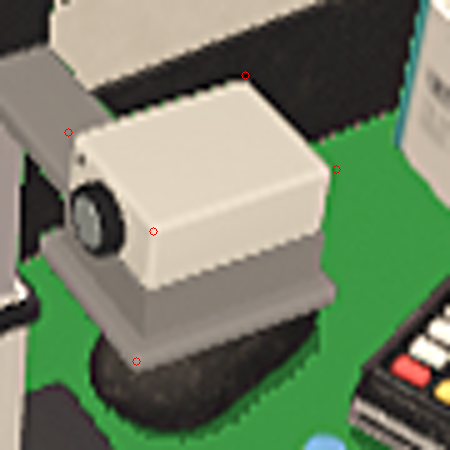

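```bash
python3 -c "
from bench import ctrl
print(ctrl.close_job())"
```

```text
the job is handed in; nothing more can be done
None
```

I put the webcam on the stand's tray, then squeezed the grip and pulled the mast up to its top stop. I handed the job in at about 20 s of the 48 s allowed, with the gripper still holding; no verdict came back.

- **Webcam choice:** two webcams lay on the desk, at (230,289) and (345,303) in the top view. I took the first, which was farthest to the robot's left.
- **Webcam on the tray:** it went onto both pegs with the lens to the button's side, and I let it go there. The wrist camera put its centre about 1 mm from the tray's middle. The tool height at release also matched full seating.
- **Grip and button:** the jaws closed to 29.6 mm on the 30 mm grip, so the button is flush.
- **Mast:** the tool rose 100.0 mm with no sign of slip. After I eased off a little it held against the end stop, with about 14 N on the wrist downward, of which about 6 N is the weight.
- **Final picture:** it shows the webcam flat on the tray with the lens to the front. The mouse, vial and USB stick are where they were. The stamp was not in the last crop I viewed, but the arm never went near it.

**Disagreements:**
- Triangulating with the scene camera put the tray and webcam tops about 4–6 mm too low. In the final picture the corners also sat 1–2 pixels off my prediction. I relied on the wrist camera and the given heights there.
- Joint 3 ran close to its limit, at most 1.19 of 1.24 rad in the readings I took, without passing it.

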